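# Load the angled bottle mixer and start it

### The job

Put the two amber sample jars into the slanted pockets of the bottle mixer, the thick jar in the wide pocket and the thin jar in the narrow one, caps outwards and each resting on the bottom of its pocket. Then press the mixer's start key fully down and let it come back up. Leave the beaker, the stack of dishes and the bottle where they stand.

Things in the scene. Friction and masses are not known exactly. Their poses are not given: they have to be found in the camera images.
- jar_wide: the thick sample jar: plain cylinder of amber glass with a white cap, 56 mm in diameter (cap 3 mm less), 100 mm tall, cap the upper 22 mm, about 220 g, stands upright at the start. Origin: centre of its underside, z up through the cap
- jar_narrow: the thin sample jar: plain cylinder of amber glass with a white cap, 42 mm in diameter (cap 3 mm less), 100 mm tall, cap the upper 22 mm, about 140 g, stands upright at the start. Origin: centre of its underside, z up through the cap
- jar_wide_top (a point): centre of the top of the thick jar's cap
- jar_narrow_top (a point): centre of the top of the thin jar's cap
- pocket_wide_mouth (a point): centre of the round mouth of the wide pocket, for the thick jar: 62 mm inner diameter, 45 mm deep, straight walls, flat floor, in the sloped top of an aluminium block 100 x 100 x 60 mm. z: along the pocket's axis, out of the mouth, 35 degrees from vertical, leaning to the mixer's front (robot's side); y: level, along the row; x: up the slope
- pocket_narrow_mouth (a point): centre of the round mouth of the narrow pocket, for the thin jar: 48 mm inner diameter, 45 mm deep, straight walls, flat floor, in the sloped top of an aluminium block 100 x 100 x 60 mm. z: along the pocket's axis, out of the mouth, 35 degrees from vertical, leaning to the mixer's front (robot's side); y: level, along the row; x: up the slope
- pocket_wide_floor (a point): centre of the wide pocket's floor, 45 mm in from its mouth; same axes as the mouth. A seated jar's underside lies here and 55 mm of the jar stands out of the mouth
- pocket_narrow_floor (a point): centre of the narrow pocket's floor, 45 mm in from its mouth; same axes as the mouth
- mixer: the fixed bottle mixer: white base 220 x 370 x 50 mm, origin at the centre of its underside, z up, -x is its front. On it stand the two pocket blocks side by side 115 mm apart (either may be the outer one, their highest edges 158 mm above the table) and, at its +y end, a grey console 95 mm high with the start key
- key_top (a point): centre of the upper face of the start key, a black 70 x 50 mm key on the console, 126 mm above the table when up; it goes straight down
- start_key (a joint): how far the start key is pressed: 0 up, 0.012 m at its stop; a spring returns it; it takes 4 N to begin and 10 N at the stop
- beaker: bystander: plain glass beaker, rim diameter 66 mm, 85 mm tall, standing among the jars (it may have any of the three places); origin under its centre
- dishes: bystander: stack of three shallow round dishes, 88 mm in diameter, 42 mm tall; origin under its centre
- bottle: bystander: clear plastic bottle with a red cap, 68 mm in diameter, 170 mm tall, at the back; origin under its centre

How it is judged:
By the outcome, as a careful person would: the job done as asked, in the order asked, and still so for the second after the job is handed in, with the robot touching nothing.
It also fails if it takes over 72 s, if anything falls off the work surface, if the arm or the gripper's body presses on something with over 40 N, if the wrist force passes 120 N, or if a joint passes its speed limit or range.

### The arm

A 7-joint arm with a two-finger parallel gripper is mounted at the origin on the work surface. World frame = base frame: x ahead of the robot, y to its left, z up, the work surface at z = 0. Lengths are in m, angles in rad, forces in N, time in s.
With the tool pointing down it reaches from about 0.425 to 0.875 m from the base axis. Payload 8.4 kg.
Tool frame: the origin (TCP) lies on the mounting face of the last link; the fingertips stand 173 mm ahead of it and the grasp point (between the pads) lies 155 mm ahead of it; z points along the fingers, y is the line along which they close (so a half turn about z gives the same grasp; the last joint's range is limited). The gripper opens to 85 mm and grips with 20 to 120 N. Pads are 22 mm wide; open, the fingers measure 114 mm over their backs; the gripper's body (76 mm by 85 mm) begins 54 mm behind the grasp point. The pads swing forward as they close: fully open they stand 13 mm farther back than shut.
Start: joints at [-1.359, 0.333, 0.04, 1.465, -0.013, 1.343, -0.059], TCP at [0.199, 0.619, 0.405] pointing down, gripper open.
Joint ranges: [-2.58, 2.58], [-0.38, 2.09], [-1.3, 1.39], [0.25, 2.4], [-1.5, 4.64], [0.08, 2.09], [-2.65, 2.65]. Speed limits (rad/s): [2.22, 2.22, 2.79, 2.79, 3.14, 3.14, 3.14].

### API

Orientations are given as a unit quaternion [x, y, z, w].
In Python, from rig import manip, optics gives the robot as it stands.
- The arm moves only by the tool move_arm, never from a script. Its argument "moves" is a list of rows, each an object of numbers: "tx", "ty", "tz": the shift along the tool's x, y, z normalised to -1 to 1, where 1 is 0.15 m; "ax", "ay", "az": the turn, a rotation vector about the tool's x, y, z normalised to -1 to 1, where 1 is pi rad; "claw": the closure, from 0 (fully open) to 1 (shut). In form: [{"tx": .., "ty": .., "tz": .., "ax": .., "ay": .., "az": .., "claw": ..}, ...]. A call has 1 to 5 rows; each row shifts and turns the commanded pose from where the row before left it, along the tool's axes as they then stand; what a row does not reach is not made up. A row lasts 1/10 s, in which the tool goes at most 50 mm and 8.59 degrees, less where a joint would pass 70% of its speed; a pose out of reach is approached as far as the arm can. A call with a number of a shift or a turn outside -1 to 1 is refused whole. A call with a gripper value outside its range is refused whole. The fingers move at their own pace and stop on an object; the grip force is fixed at half the most. Time passes only in rows, so rows that do not move let the fingers close. It gives the time, the measured TCP pose, the force, the opening and the grip force at its end, in the units of the state.
- manip.get_obs(): the state, without advancing time (a new reading comes with each control period).
- optics.capture(name): name is "side" or "top" or "wrist"; returns (picture, depth): 384x512x3 uint8, red, green, blue; 384x512 float32, m along the optical axis (not along the pixel's ray), 0 where there is no reading.
- optics.get_calibration(name): a dict with "mtx" (3x3 intrinsics, pixels), "pose" (4x4, takes a point from camera to world coordinates); the wrist camera has in their place "mount" (4x4, takes a point from camera to tool coordinates, whose origin is the TCP and whose axes are the flange's). Camera axes: x right, y down, z forward; pixel columns grow to the right and rows downward; lengths in m; the calibration is good to about 2 mm. A picture is of the moment at which its call begins: read the wrist's pose just before it. get_calibration takes no time and is no camera call.
- manip.job_done(): hands the job in; it is judged then, once.
The state is a dict: "time_s": time; "joints": joint angles; "joint_velocities": joint speeds; "tau": joint torques, N m; "tcp_pos": TCP position; "tool_rot": TCP orientation; "wrist_force": force on the tool from outside, world axes, zero at the start; "ft_torque": the same for the moment, N m; "opening": opening from 0.0 (shut) to 1.0 (fully open); "finger_force": force on a finger pad.
Only numpy, scipy, OpenCV 4.12 (cv2) and the standard library are available. Lean on these libraries where they do the work, as an engineer would, in place of code of your own. Each camera call takes 0.05 s, during which the arm holds its last target. There are 200 camera calls.

## Working session

There is one attempt and no reset: what is moved stays moved. The work goes in short steps, Python scripts to look and compute and a tool call to move; the robot and the scene stay as the last step left them, time stands still between calls to the robot, and variables do not carry over. Pictures are saved under pics/ and viewed, at most 10 in all, crops included, and the job is handed in when it is done.

Besides the shell and the picture viewer there is one more tool, called as a command line: name --argument value ..., lists and objects as JSON in quotes. move_arm: Moves the arm, as the interface text tells. Scaled input: -1 to 1 covers 0.15 m each way for a shift and pi rad each way for a turn. Its arguments: {"type":"object","properties":{"moves":{"type":"array"}},"required":["moves"]}

```bash
ls; mkdir -p pics
python3 - <<'E'
from rig import manip, optics
import cv2, numpy as np
o=manip.get_obs(); print(o)
for n in ("side","top"):
    im,d=optics.capture(n); c=optics.get_calibration(n)
    print(n,np.round(c['mtx'],1).tolist(),np.round(c['pose'],3).tolist(),(d>0).mean())
    np.savez(f'{n}0.npz',im=im,d=d,K=c['mtx'],T=c['pose'])
    cv2.imwrite(f'pics/{n}0.png',im[:,:,::-1])
print(optics.get_calibration('wrist'))
E
```

```text
pics
{'time_s': 0.0, 'joints': array([-1.35917014,  0.33391413,  0.03987195,  1.46627973, -0.01338725,
        1.34330391, -0.0585256 ]), 'joint_velocities': array([-0.00123247,  0.00042994,  0.00125443, -0.00139926,  0.00074551,
       -0.00035907,  0.0016475 ]), 'tau': array([-5.44255840e-06, -6.58562779e+01,  1.36512525e+00, -4.05549324e+01,
        1.67759164e-02,  1.30955328e-02,  6.53673979e-06]), 'tcp_pos': array([0.19875556, 0.61867963, 0.40381479]), 'tool_rot': array([ 1.54807098e-01,  9.87944376e-01, -8.17023420e-04, -6.56886556e-05]), 'wrist_force': array([-0.42617454, -0.06430189, -0.60446448]), 'ft_torque': array([-0.04196492, -0.02731555,  0.02717008]), 'finger_force': 0.0, 'opening': 1.0011629952054901}
side [[354.3, 0.0, 254.8], [0.0, 354.3, 195.8], [0.0, 0.0, 1.0]] [[0.95, -0.204, 0.237, 0.344], [-0.312, -0.632, 0.71, -0.709], [0.005, -0.748, -0.664, 0.783], [0.0, 0.0, 0.0, 1.0]] 0.9961395263671875
top [[416.3, 0.0, 263.5], [0.0, 416.3, 191.7], [0.0, 0.0, 1.0]] [[0.018, -0.995, 0.098, 0.49], [-1.0, -0.019, -0.012, 0.045], [0.014, -0.098, -0.995, 1.349], [0.0, 0.0, 0.0, 1.0]] 0.996002197265625
{'mtx': array([[317.93173831,   0.        , 253.27978993],
       [  0.        , 317.93173831, 187.96624431],
       [  0.        ,   0.        ,   1.        ]]), 'mount': array([[ 3.65837454e-04, -9.54941362e-01, -2.96794307e-01,
         7.60157433e-02],
       [ 9.99999604e-01,  1.08698996e-04,  8.82888035e-04,
         1.92808746e-04],
       [-8.10845059e-04, -2.96794513e-01,  9.54941024e-01,
         3.03676436e-02],
       [ 0.00000000e+00,  0.00000000e+00,  0.00000000e+00,
         1.00000000e+00]])}
```

View pics/top0.png

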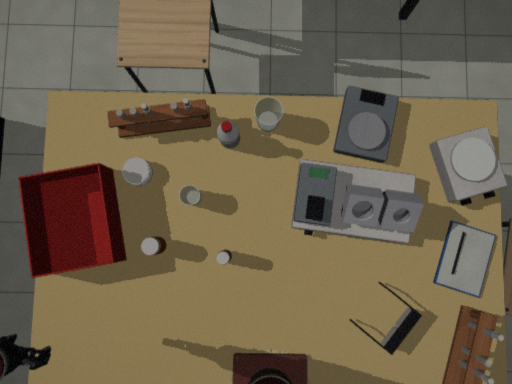

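View pics/side0.png

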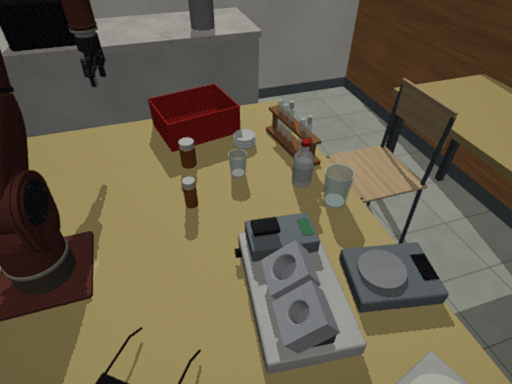

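The top view shows the thick jar near (151,246), thin jar (223,258), beaker (190,196), dishes (137,172) and bottle (228,133). On the mixer, the key is near (315,208), the wide pocket (363,210) and the narrow pocket (402,215). The side view agrees with this.

```bash
cat > h.py <<'E'
import numpy as np, cv2
def cloud(n):
    f=np.load(n+'0.npz'); d=f['d']; K=f['K']; T=f['T']
    v,u=np.mgrid[:d.shape[0],:d.shape[1]]
    P=np.stack([(u-K[0,2])/K[0,0]*d,(v-K[1,2])/K[1,1]*d,d],-1)@T[:3,:3].T+T[:3,3]
    P[d==0]=np.nan
    return f['im'].astype(int),P
E
python3 - <<'E'
from h import *
np.set_printoptions(precision=4,suppress=True)
for n in('top','side'):
    im,P=cloud(n); x,y,z=P[...,0],P[...,1],P[...,2]
    print(n,'table z',np.nanmedian(z[(x>.35)&(x<.7)&(y>-.3)&(y<.5)]))
    # caps: z near .1 and white
    mn=im.min(-1)
    m=((z>.088)&(z<.112)&(x>.2)&(x<.8)&(y>.0)&(y<.5)&(mn>100)).astype(np.uint8)
    k,l,s,c=cv2.connectedComponentsWithStats(m)
    for i in range(1,k):
        if s[i,4]>25:
            q=P[l==i]; print('cap?',s[i],c[i],q.min(0),q.max(0),np.median(q,0),((q.min(0)+q.max(0))/2))
    # base top z=.05 ; console top .095; key .126
    R=(x>.35)&(x<.85)&(y>-.45)&(y<.05)
    for a,b,t in((.04,.058,'base'),(.085,.104,'console'),(.118,.135,'key')):
        m=(R&(z>a)&(z<b)).astype(np.uint8)
        k,l,s,c=cv2.connectedComponentsWithStats(m)
        for i in range(1,k):
            if s[i,4]>60:
                q=P[l==i].astype(np.float32); r=cv2.minAreaRect(q[:,:2]); print(t,s[i],r,np.median(q[:,2]))
    # sloped faces by normal
    du=np.roll(P,-2,1)-np.roll(P,2,1); dv=np.roll(P,-2,0)-np.roll(P,2,0)
    N=np.cross(dv,du); N/=np.linalg.norm(N,axis=-1,keepdims=True)
    N*=np.sign(N[...,2:3])
    m=(R&(z>.07)&(z<.17)&(np.abs(N[...,2]-np.cos(np.radians(35)))<.1)).astype(np.uint8)
    k,l,s,c=cv2.connectedComponentsWithStats(m)
    for i in range(1,k):
        if s[i,4]>100:
            q=P[l==i]; print('slope',s[i],c[i],q.mean(0),np.median(N[l==i],0),q.min(0),q.max(0))
E
```

```text
top table z 0.0008218141333333762
cap? [141 238  17  17 232] [149.3017 245.8362] [0.4209 0.3429 0.0931] [0.4685 0.3921 0.1047] [0.4448 0.3663 0.0993] [0.4447 0.3675 0.0989]
cap? [216 252  13  12 127] [222.0236 257.5433] [0.3982 0.1322 0.0915] [0.431  0.168  0.1053] [0.4136 0.1501 0.0997] [0.4146 0.1501 0.0984]Traceback (most recent call last):
  File "<stdin>", line 20, in <module>
cv2.error: OpenCV(4.12.0) /io/opencv/modules/imgproc/src/convhull.cpp:143: error: (-215:Assertion failed) total >= 0 && (depth == CV_32F || depth == CV_32S) in function 'convexHull'
```

```bash
python3 - <<'E'
from h import *
np.set_printoptions(precision=4,suppress=True)
for n in('top','side'):
    im,P=cloud(n); x,y,z=P[...,0],P[...,1],P[...,2]
    mn=im.min(-1)
    if n=='side':
      m=((z>.09)&(z<.112)&(x>.2)&(x<.8)&(y>.0)&(y<.5)&(mn>100)).astype(np.uint8)
      k,l,s,c=cv2.connectedComponentsWithStats(m)
      for i in range(1,k):
        if s[i,4]>25:
            q=P[l==i]; print('cap?',s[i],c[i],q.min(0),q.max(0),np.median(q,0),((q.min(0)+q.max(0))/2))
    R=(x>.35)&(x<.85)&(y>-.45)&(y<.05)
    for a,b,t in((.04,.058,'base'),(.085,.104,'console'),(.118,.135,'key'),(.045,.17,'all')):
        m=(R&(z>a)&(z<b)).astype(np.uint8)
        if t=='key': m&=(im.max(-1)<60)
        k,l,s,c=cv2.connectedComponentsWithStats(m)
        for i in range(1,k):
            if s[i,4]>60:
                q=np.ascontiguousarray(P[l==i][:,:2],dtype=np.float32); r=cv2.minAreaRect(q.reshape(-1,1,2)); print(t,s[i],np.round(np.r_[r[0],r[1],r[2]],4),np.median(z[l==i]))
    du=np.roll(P,-2,1)-np.roll(P,2,1); dv=np.roll(P,-2,0)-np.roll(P,2,0)
    N=np.cross(dv,du); N/=np.linalg.norm(N,axis=-1,keepdims=True)
    N*=np.sign(N[...,2:3])
    m=(R&(z>.07)&(z<.17)&(np.abs(N[...,2]-np.cos(np.radians(35)))<.1)).astype(np.uint8)
    k,l,s,c=cv2.connectedComponentsWithStats(m)
    for i in range(1,k):
        if s[i,4]>100:
            q=P[l==i]; print('slope',s[i],c[i],q.mean(0),np.median(N[l==i],0),q.min(0),q.max(0))
E
python3 - <<'E'
import cv2
a=cv2.imread('pics/top0.png')[145:255,280:430];b=cv2.imread('pics/side0.png')[205:365,225:375]
a=cv2.resize(a,(600,440),interpolation=2);cv2.imwrite('pics/topc.png',a)
E
```

```text
base [ 335  121   59   40 1417] [ 0.8035 -0.2889  0.1689  0.1269 78.1355] 0.046780198615340884
base [ 292  159  124   84 3261] [ 0.5898 -0.2553  0.3701  0.235  83.2095] 0.049097533487129974
console [ 294  163   43   63 1716] [ 0.6122 -0.1268  0.1105  0.1804 83.1651] 0.09437509156602497
console [342 191  35  36 108] [ 0.547  -0.2397  0.136   0.0685 42.4236] 0.10065651374085816
console [353 201  19  18 156] [ 0.566  -0.2679  0.0476  0.0538 70.4246] 0.09142970489426117
console [379 205  15  24  64] [ 0.5389 -0.3304  0.0751  0.0347 25.2942] 0.09875958405400476
console [393 209  15  12  82] [ 0.5544 -0.3858  0.0285  0.0461 39.2715] 0.09218706700187262
key [305 195  20  26 402] [ 0.5674 -0.1215  0.0506  0.0697 83.1749] 0.1250380945358066
all [259 114  24  15 118] [ 0.829   0.0115  0.0244  0.073  15.5876] 0.10116831625123024
all [ 336  121   56   37 1178] [ 0.8025 -0.2885  0.1664  0.1184 78.9587] 0.056059003804292074
all [ 292  159  132   84 8122] [ 0.5968 -0.2553  0.3695  0.2192 83.1662] 0.0934344343177671
slope [300 165  21  28 191] [309.3037 177.2356] [ 0.6606 -0.108   0.0947] [-0.0787  
[... 1750 characters left out ...]
081] 0.09321141252648624
key [251 217  29  19 406] [ 0.5668 -0.1221  0.048   0.0686 83.3122] 0.12686694106910273
all [323 169  21  30 351] [ 0.8286  0.01    0.0251  0.0732 18.4955] 0.08924654868704418
all [  238   212   128   154 12612] [ 0.5964 -0.254   0.3714  0.2198 83.4267] 0.09540241884489009
all [ 341  246   71   58 2189] [ 0.8027 -0.2876  0.1671  0.1241 79.3561] 0.05732413826450944
slope [263 241  45  52 608] [284.1694 265.9326] [ 0.5645 -0.2606  0.1319] [-0.5243  0.0485  0.8167] [ 0.5203 -0.3118  0.1024] [ 0.6095 -0.2101  0.1606]
slope [ 274  278   53   65 1048] [299.3454 311.8044] [ 0.5514 -0.3762  0.1317] [-0.5308  0.0733  0.8171] [ 0.5071 -0.425   0.1015] [ 0.6108 -0.3125  0.1603]
```

View pics/topc.png

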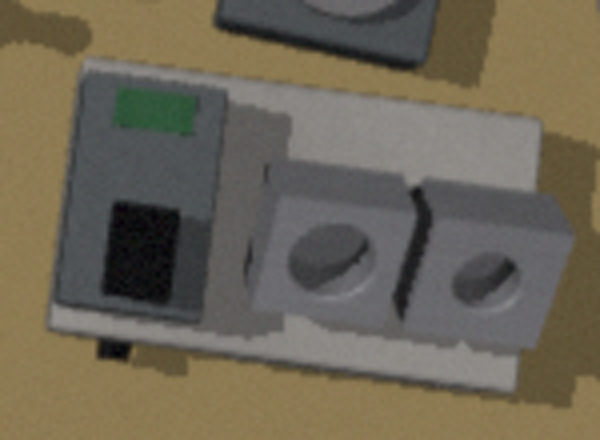

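The crop shows both holes clearly: wide next to the console, narrow at the outer end. Next I'll fit the face planes and hole centres in each view.

Run:
```python
from h import *
np.set_printoptions(precision=4,suppress=True)
a=np.radians(35); yaw=np.radians(-6.7); c,s=np.cos(yaw),np.sin(yaw)
mx=np.array([c,s,0]);my=np.array([-s,c,0]);Z=np.array([0,0,1.])
n=-np.sin(a)*mx+np.cos(a)*Z; e=np.cos(a)*mx+np.sin(a)*Z
for v in('top','side'):
    im,P=cloud(v)
    f=np.load(v+'0.npz');K,T=f['K'],f['T']
    vv,uu=np.mgrid[:384,:512]
    ray=np.stack([(uu-K[0,2])/K[0,0],(vv-K[1,2])/K[1,1],np.ones_like(uu)],-1)@T[:3,:3].T
    for name,c0 in(('wide',(.565,-.2606,.1305)),('narrow',(.5514,-.3762,.1305))):
        c0=np.array(c0); D=P-c0
        box=(abs(D@my)<.06)&(abs(D@e)<.062)
        off=np.median((D@n)[box&(abs(D@n)<.012)])
        # intersection of rays with face plane
        t=((c0+off*n-T[:3,3])@n)/(ray@n); Q=T[:3,3]+t[...,None]*ray
        face=box&(abs(D@n-off)<.006)
        q=np.stack([(P-c0)[face]@e,(P-c0)[face]@my],1)
        # hole: rays hit plane inside but measured depth well below
        Dq=Q-c0
        hole=((abs(Dq@e)<.042)&(abs(Dq@my)<.042)&((D@n-off)<-.008)).astype(np.uint8)
        k,l,st,ce=cv2.connectedComponentsWithStats(hole); i=1+np.argmax(st[1:,4])
        h=np.stack([Dq[l==i]@e,Dq[l==i]@my],1).astype(np.float32)
        lo,hi=np.percentile(q,1,0),np.percentile(q,99,0)
        (hc,hr)=cv2.minEnclosingCircle(h.reshape(-1,1,2))
        m=h.mean(0)
        print(v,name,'off',off,'face',lo,hi,(lo+hi)/2,'hole',m,h.min(0),h.max(0),hc,hr,'N',st[i,4])
        A=np.c_[P[face][:,:2],np.ones(face.sum())]; p=np.linalg.lstsq(A,P[face][:,2],rcond=None)[0]
        print('   slope',np.degrees(np.arctan(np.hypot(*p[:2]))),'yaw',np.degrees(np.arctan2(p[1],p[0])))
        print('   mouth world',c0+off*n+m[0]*e+m[1]*my)
```

```text
top wide off -0.0005251028380012369 face [-0.0536 -0.0514] [0.0471 0.0486] [-0.0033 -0.0014] hole [-0.0007 -0.0005] [-0.029  -0.0305] [0.0271 0.0282] (-0.0012475306866690516, -0.001289971056394279) 0.029770856723189354 N 265
   slope 34.77845970645079 yaw -6.8596187607075825
   mouth world [ 0.5647 -0.2611  0.1297]
top narrow off -0.00018995009948764337 face [-0.053  -0.0495] [0.0473 0.0502] [-0.0029  0.0003] hole [-0.0009  0.0014] [-0.0233 -0.0207] [0.0193 0.0229] (-0.0012927374336868525, 0.0015992708504199982) 0.023100536316633224 N 149
   slope 34.80902304483589 yaw -6.878824352358911
   mouth world [ 0.551  -0.3747  0.1298]
side wide off 0.0011565770470772022 face [-0.052  -0.0502] [0.0471 0.05  ] [-0.0025 -0.0001] hole [-0.0013 -0.0035] [-0.0306 -0.0303] [0.0275 0.0252] (-0.0011241167085245252, -0.003578280797228217) 0.029738016426563263 N 394
   slope 34.853737540470895 yaw -6.241244245955832
   mouth world [ 0.5628 -0.2639  0.1307]
side narrow off 0.0011033957496157615 face [-0.0525 -0.0485] [0.047  0.0511] [-0.0028  0.0013] hole [-0.0011 -0.0012] [-0.0231 -0.0222] [0.0206 0.0218] (-0.0010125264525413513, -0.0014255321584641933) 0.023508604615926743 N 337
   slope 34.843693368639535 yaw -6.38417088933206
   mouth world [ 0.5497 -0.3772  0.1308]
```

```bash
cat >> h.py <<'E'
from scipy.spatial.transform import Rotation as Ro
a=np.radians(35); yaw=np.radians(-6.7); c,s=np.cos(yaw),np.sin(yaw)
mx=np.array([c,s,0]);my=np.array([-s,c,0]);Z=np.array([0,0,1.])
n=-np.sin(a)*mx+np.cos(a)*Z; e=np.cos(a)*mx+np.sin(a)*Z
DOWN=Ro.from_matrix(np.c_[-mx,my,-Z]); TILT=Ro.from_matrix(np.c_[-e,my,-n])
MW=np.array([.5637,-.2622,.1297]); MN=np.array([.5503,-.3758,.1297])
def plan(p,q,P,Q,N=None):
    """rows (tx ty tz ax ay az) from pose p,q to P,Q"""
    q=q if isinstance(q,Ro) else Ro.from_quat(q)
    rv=(q.inv()*Q).as_rotvec(); d=np.asarray(P)-p
    N=N or max(1,int(np.ceil(max(np.linalg.norm(d)/.048,np.linalg.norm(rv)/.147))))
    print('N',N,'dist',np.linalg.norm(d).round(4),'deg',np.degrees(np.linalg.norm(rv)).round(2))
    for i in range(N):
        r=q*Ro.from_rotvec(rv*i/N)
        print(np.round(np.r_[r.inv().apply(d)/N/.15, rv/N/np.pi],3).tolist())
def go(P,Q,N=None):
    from rig import manip
    o=manip.get_obs(); print(round(o['time_s'],2),o['tcp_pos'].round(4),'F',o['wrist_force'].round(1),'open',round(o['opening'],3),'ff',round(o['finger_force'],1),o['joints'].round(2))
    plan(o['tcp_pos'],o['tool_rot'],P,Q,N)
E
python3 -c "
from h import *
go([.4447,.3667,.39],DOWN,9)"
```

```text
0.1 [0.1987 0.6187 0.4039] F [0.9 1.  0. ] open 0.999 ff 0.0 [-1.36  0.33  0.04  1.47 -0.01  1.34 -0.06]
N 9 dist 0.3524 deg 11.11
[-0.231, -0.122, 0.01, -0.0, -0.0, -0.007]
[-0.228, -0.127, 0.01, -0.0, -0.0, -0.007]
[-0.225, -0.132, 0.01, -0.0, -0.0, -0.007]
[-0.222, -0.137, 0.01, -0.0, -0.0, -0.007]
[-0.219, -0.141, 0.01, -0.0, -0.0, -0.007]
[-0.216, -0.146, 0.01, -0.0, -0.0, -0.007]
[-0.213, -0.151, 0.01, -0.0, -0.0, -0.007]
[-0.21, -0.155, 0.01, -0.0, -0.0, -0.007]
[-0.206, -0.16, 0.01, -0.0, -0.0, -0.007]
```

move_arm --moves '[{"tx": -0.231,"ty": -0.122,"tz": 0.01,"az": -0.007,"claw": 0},{"tx": -0.228,"ty": -0.127,"tz": 0.01,"az": -0.007,"claw": 0},{"tx": -0.225,"ty": -0.132,"tz": 0.01,"az": -0.007,"claw": 0},{"tx": -0.222,"ty": -0.137,"tz": 0.01,"az": -0.007,"claw": 0},{"tx": -0.219,"ty": -0.141,"tz": 0.01,"az": -0.007,"claw": 0}]'

```text
validation failed for argument at $.mo...
```

move_arm --moves '[{"tx": -0.216,"ty": -0.146,"tz": 0.01,"az": -0.007,"claw": 0},{"tx": -0.213,"ty": -0.151,"tz": 0.01,"az": -0.007,"claw": 0},{"tx": -0.21,"ty": -0.155,"tz": 0.01,"az": -0.007,"claw": 0},{"tx": -0.206,"ty": -0.16,"tz": 0.01,"az": -0.007,"claw": 0},{"tx": 0,"ty": 0,"tz": 0,"claw": 0}]'

```text
validation failed for argument at $.mo...
```

```bash
python3 -c "
from h import *
from rig import manip, optics
go([.4447,.3667,.222],DOWN)
im,d=optics.capture('wrist'); cv2.imwrite('pics/w1.png',im[:,:,::-1])
o=manip.get_obs(); c=optics.get_calibration('wrist'); K=c['mtx']
R=Ro.from_quat(o['tool_rot']).as_matrix()
v,u=np.mgrid[:384,:512]
P=np.stack([(u-K[0,2])/K[0,0]*d,(v-K[1,2])/K[1,1]*d,d],-1)@c['mount'][:3,:3].T+c['mount'][:3,3]
P=P@R.T+o['tcp_pos']
z=P[...,2]
m=((d>0)&(z>.093)&(z<.107)&(im.min(-1)>90)).astype(np.uint8)
k,l,s,ce=cv2.connectedComponentsWithStats(m)
for i in range(1,k):
    if s[i,4]>100:
        q=P[l==i]; print(s[i],q.min(0).round(4),q.max(0).round(4),((q.min(0)+q.max(0))/2).round(4))
"
```

```text
0.1 [0.1987 0.6187 0.4039] F [0.9 1.  0. ] open 0.999 ff 0.0 [-1.36  0.33  0.04  1.47 -0.01  1.34 -0.06]
N 9 dist 0.3963 deg 11.11
[-0.231, -0.122, 0.135, -0.0, -0.0, -0.007]
[-0.228, -0.127, 0.135, -0.0, -0.0, -0.007]
[-0.225, -0.132, 0.135, -0.0, -0.0, -0.007]
[-0.222, -0.137, 0.135, -0.0, -0.0, -0.007]
[-0.219, -0.141, 0.135, -0.0, -0.0, -0.007]
[-0.216, -0.146, 0.135, -0.0, -0.0, -0.007]
[-0.213, -0.151, 0.135, -0.0, -0.0, -0.007]
[-0.21, -0.155, 0.135, -0.0, -0.0, -0.007]
[-0.206, -0.16, 0.135, -0.0, -0.0, -0.007]
```

Validation failed, most likely because every key is required. I'll resend with all seven.

move_arm --moves '[{"tx": -0.231,"ty": -0.122,"tz": 0.01,"ax": 0,"ay": 0,"az": -0.007,"claw": 0},{"tx": -0.228,"ty": -0.127,"tz": 0.01,"ax": 0,"ay": 0,"az": -0.007,"claw": 0},{"tx": -0.225,"ty": -0.132,"tz": 0.01,"ax": 0,"ay": 0,"az": -0.007,"claw": 0},{"tx": -0.222,"ty": -0.137,"tz": 0.01,"ax": 0,"ay": 0,"az": -0.007,"claw": 0},{"tx": -0.219,"ty": -0.141,"tz": 0.01,"ax": 0,"ay": 0,"az": -0.007,"claw": 0}]'

```text
time_s: 0.65
tcp_pos: [0.3365, 0.4776, 0.397]
tool_rot: [0.1, 0.995, -0.0, -0.0]
wrist_force: [-0.4, 0.2, 0.1]
opening: 1.002
finger_force: 0.0
```

move_arm --moves '[{"tx": -0.216,"ty": -0.146,"tz": 0.01,"ax": 0,"ay": 0,"az": -0.007,"claw": 0},{"tx": -0.213,"ty": -0.151,"tz": 0.01,"ax": 0,"ay": 0,"az": -0.007,"claw": 0},{"tx": -0.21,"ty": -0.155,"tz": 0.01,"ax": 0,"ay": 0,"az": -0.007,"claw": 0},{"tx": -0.206,"ty": -0.16,"tz": 0.01,"ax": 0,"ay": 0,"az": -0.007,"claw": 0},{"tx": 0,"ty": 0,"tz": 0,"ax": 0,"ay": 0,"az": 0,"claw": 0}]'

```text
time_s: 1.15
tcp_pos: [0.4494, 0.3619, 0.391]
tool_rot: [0.06, 0.998, -0.001, 0.001]
wrist_force: [1.1, 0.7, -1.2]
opening: 0.995
finger_force: 0.0
```

```bash
cat > w.py <<'E'
from h import *
from rig import manip, optics
def wcloud(name):
    o=manip.get_obs(); im,d=optics.capture('wrist'); cv2.imwrite('pics/%s.png'%name,im[:,:,::-1])
    c=optics.get_calibration('wrist'); K=c['mtx']; R=Ro.from_quat(o['tool_rot']).as_matrix()
    v,u=np.mgrid[:384,:512]
    P=np.stack([(u-K[0,2])/K[0,0]*d,(v-K[1,2])/K[1,1]*d,d],-1)@c['mount'][:3,:3].T+c['mount'][:3,3]
    P=P@R.T+o['tcp_pos']; P[d==0]=np.nan
    return im.astype(int),P
def caps(name):
    im,P=wcloud(name); z=P[...,2]
    m=((z>.093)&(z<.107)&(im.min(-1)>90)).astype(np.uint8)
    k,l,s,ce=cv2.connectedComponentsWithStats(m)
    for i in range(1,k):
        if s[i,4]>100:
            q=P[l==i]; print(s[i],q.min(0).round(4),q.max(0).round(4),((q.min(0)+q.max(0))/2).round(4))
E
python3 -c "
from w import *
caps('w1'); go([.4447,.3667,.222],DOWN)"
```

```text
[ 228  146   61   60 2867] [0.4199 0.3405 0.0932] [0.4713 0.3921 0.1026] [0.4456 0.3663 0.0979]
[  0 149  29  44 853] [0.3974 0.1434 0.0931] [0.434  0.169  0.1023] [0.4157 0.1562 0.0977]
1.2 [0.4473 0.3645 0.391 ] F [-0.9 -0.1  0. ] open 1.003 ff 0.0 [-0.95  0.19  0.21  1.68 -0.04  1.28  0.73]
N 4 dist 0.169 deg 0.1
[0.005, 0.003, 0.282, -0.0, 0.0, -0.0]
[0.005, 0.003, 0.282, -0.0, 0.0, -0.0]
[0.005, 0.003, 0.282, -0.0, 0.0, -0.0]
[0.005, 0.003, 0.282, -0.0, 0.0, -0.0]
```

View pics/w1.png

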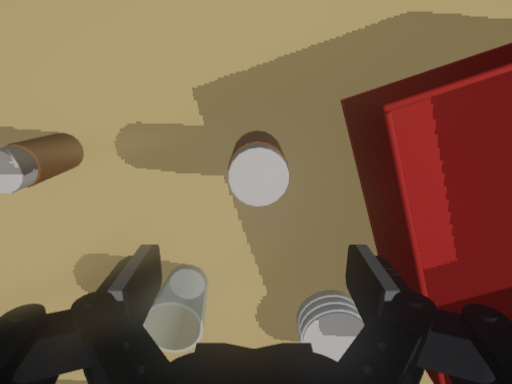

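The wrist view shows the thick jar's cap at (258,174), with the fingers clear of the beaker and dishes. It measures (0.4456, 0.3663), which matches the top view. Now descending.

move_arm --moves '[{"tx": 0,"ty": 0,"tz": 0.28,"ax": 0,"ay": 0,"az": 0,"claw": 0},{"tx": 0,"ty": 0,"tz": 0.28,"ax": 0,"ay": 0,"az": 0,"claw": 0},{"tx": 0,"ty": 0,"tz": 0.28,"ax": 0,"ay": 0,"az": 0,"claw": 0},{"tx": 0,"ty": 0,"tz": 0.28,"ax": 0,"ay": 0,"az": 0,"claw": 0},{"tx": 0,"ty": 0,"tz": 0,"ax": 0,"ay": 0,"az": 0,"claw": 0}]'

```text
time_s: 1.7
tcp_pos: [0.4423, 0.3666, 0.2178]
tool_rot: [0.056, 0.998, -0.004, -0.003]
wrist_force: [-0.5, -0.4, -0.8]
opening: 1.002
finger_force: 0.0
```

move_arm --moves '[{"tx": 0,"ty": 0,"tz": 0,"ax": 0,"ay": 0,"az": 0,"claw": 0.2},{"tx": 0,"ty": 0,"tz": 0,"ax": 0,"ay": 0,"az": 0,"claw": 1},{"tx": 0,"ty": 0,"tz": 0,"ax": 0,"ay": 0,"az": 0,"claw": 1},{"tx": 0,"ty": 0,"tz": 0,"ax": 0,"ay": 0,"az": 0,"claw": 1},{"tx": 0,"ty": 0,"tz": 0,"ax": 0,"ay": 0,"az": 0,"claw": 1}]'

```text
time_s: 2.2
tcp_pos: [0.446, 0.3679, 0.2263]
tool_rot: [0.056, 0.998, 0.002, 0.001]
wrist_force: [-1.1, -2.2, 6.2]
opening: 0.634
finger_force: 62.5
```

move_arm --moves '[{"tx": 0,"ty": 0,"tz": 0,"ax": 0,"ay": 0,"az": 0,"claw": 1},{"tx": 0,"ty": 0,"tz": 0,"ax": 0,"ay": 0,"az": 0,"claw": 1}]'

```text
time_s: 2.4
tcp_pos: [0.446, 0.3679, 0.2263]
tool_rot: [0.057, 0.998, 0.002, 0.001]
wrist_force: [-1.0, -1.8, 5.9]
opening: 0.633
finger_force: 62.5
```

```bash
python3 -c "
from w import *
wcloud('w2'); go([.4447,.3667,.40],DOWN)"
```

```text
2.45 [0.446  0.3679 0.2262] F [-1.2 -1.3  6.1] open 0.635 ff 62.5 [-0.93  0.35  0.2   1.85 -0.08  0.95  0.76]
N 4 dist 0.1738 deg 0.34
[0.001, -0.001, -0.29, 0.0, 0.0, 0.0]
[0.001, -0.001, -0.29, 0.0, 0.0, 0.0]
[0.002, -0.002, -0.29, 0.0, 0.0, 0.0]
[0.002, -0.002, -0.29, 0.0, 0.0, 0.0]
```

View pics/w2.png

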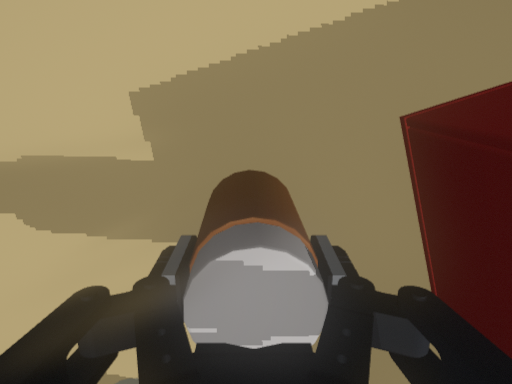

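The thick jar is held on the glass just under the cap, centred at about (255,290). Next I'll lift and carry it.

move_arm --moves '[{"tx": 0,"ty": 0,"tz": -0.15,"ax": 0,"ay": 0,"az": 0,"claw": 1},{"tx": 0,"ty": 0,"tz": -0.3,"ax": 0,"ay": 0,"az": 0,"claw": 1},{"tx": 0,"ty": 0,"tz": -0.3,"ax": 0,"ay": 0,"az": 0,"claw": 1},{"tx": 0,"ty": 0,"tz": -0.3,"ax": 0,"ay": 0,"az": 0,"claw": 1},{"tx": 0,"ty": 0,"tz": -0.25,"ax": 0,"ay": 0,"az": 0,"claw": 1}]'

```text
time_s: 2.95
tcp_pos: [0.4451, 0.3669, 0.4229]
tool_rot: [0.057, 0.998, 0.002, 0.001]
wrist_force: [-0.3, 0.4, -2.4]
opening: 0.639
finger_force: 64.1
```

move_arm --moves '[{"tx": 0,"ty": 0,"tz": 0,"ax": 0,"ay": 0,"az": 0,"claw": 1}]'

```text
time_s: 3.05
tcp_pos: [0.446, 0.3675, 0.4263]
tool_rot: [0.057, 0.998, 0.005, 0.004]
wrist_force: [0.5, 0.4, -2.5]
opening: 0.637
finger_force: 64.4
```

```bash
python3 -c "
from w import *
go(MW+n*.257,TILT,14)"
```

```text
3.05 [0.446  0.3675 0.4263] F [ 0.5  0.4 -2.5] open 0.637 ff 64.4 [-0.96  0.17  0.22  1.63 -0.04  1.33  0.72]
N 14 dist 0.6192 deg 34.6
[-0.019, -0.292, 0.038, 0.0, -0.014, 0.0]
[-0.017, -0.292, 0.039, 0.0, -0.014, 0.0]
[-0.016, -0.292, 0.04, 0.0, -0.014, 0.0]
[-0.014, -0.292, 0.041, 0.0, -0.014, 0.0]
[-0.012, -0.292, 0.042, 0.0, -0.014, 0.0]
[-0.01, -0.292, 0.043, 0.0, -0.014, 0.0]
[-0.009, -0.292, 0.043, 0.0, -0.014, 0.0]
[-0.007, -0.292, 0.044, 0.0, -0.014, 0.0]
[-0.005, -0.291, 0.044, 0.0, -0.014, 0.0]
[-0.003, -0.291, 0.045, 0.0, -0.014, 0.0]
[-0.001, -0.291, 0.045, 0.0, -0.014, 0.0]
[0.001, -0.291, 0.045, 0.0, -0.014, 0.0]
[0.003, -0.291, 0.045, 0.0, -0.014, 0.0]
[0.005, -0.291, 0.045, 0.0, -0.014, 0.0]
```

move_arm --moves '[{"tx": -0.019,"ty": -0.2,"tz": 0.03,"ax": 0,"ay": -0.014,"az": 0,"claw": 1},{"tx": -0.017,"ty": -0.292,"tz": 0.03,"ax": 0,"ay": -0.014,"az": 0,"claw": 1},{"tx": -0.016,"ty": -0.292,"tz": 0.03,"ax": 0,"ay": -0.014,"az": 0,"claw": 1},{"tx": -0.014,"ty": -0.292,"tz": 0.03,"ax": 0,"ay": -0.014,"az": 0,"claw": 1},{"tx": -0.012,"ty": -0.292,"tz": 0.03,"ax": 0,"ay": -0.014,"az": 0,"claw": 1}]'

```text
time_s: 3.55
tcp_pos: [0.4351, 0.1598, 0.3969]
tool_rot: [0.056, 0.992, -0.006, 0.111]
wrist_force: [1.0, -1.3, -1.7]
opening: 0.636
finger_force: 64.3
```

move_arm --moves '[{"tx": -0.01,"ty": -0.292,"tz": 0.03,"ax": 0,"ay": -0.014,"az": 0,"claw": 1},{"tx": -0.009,"ty": -0.292,"tz": 0.03,"ax": 0,"ay": -0.014,"az": 0,"claw": 1},{"tx": -0.007,"ty": -0.292,"tz": 0.03,"ax": 0,"ay": -0.014,"az": 0,"claw": 1},{"tx": -0.005,"ty": -0.291,"tz": 0.03,"ax": 0,"ay": -0.014,"az": 0,"claw": 1},{"tx": -0.003,"ty": -0.291,"tz": 0.03,"ax": 0,"ay": -0.014,"az": 0,"claw": 1}]'

```text
time_s: 4.05
tcp_pos: [0.4217, -0.0586, 0.377]
tool_rot: [0.055, 0.974, -0.012, 0.219]
wrist_force: [1.0, 0.1, -3.4]
opening: 0.637
finger_force: 64.3
```

move_arm --moves '[{"tx": -0.001,"ty": -0.291,"tz": 0.03,"ax": 0,"ay": -0.014,"az": 0,"claw": 1},{"tx": 0.001,"ty": -0.291,"tz": 0.03,"ax": 0,"ay": -0.014,"az": 0,"claw": 1},{"tx": 0.003,"ty": -0.291,"tz": 0.03,"ax": 0,"ay": -0.014,"az": 0,"claw": 1},{"tx": 0.005,"ty": -0.2,"tz": 0.03,"ax": 0,"ay": -0.014,"az": 0,"claw": 1},{"tx": 0,"ty": -0.1,"tz": 0,"ax": 0,"ay": 0,"az": 0,"claw": 1}]'

```text
time_s: 4.55
tcp_pos: [0.4087, -0.2358, 0.36]
tool_rot: [0.056, 0.951, -0.017, 0.303]
wrist_force: [-0.8, 1.4, -3.5]
opening: 0.639
finger_force: 64.3
```

move_arm --moves '[{"tx": 0,"ty": 0,"tz": 0,"ax": 0,"ay": 0,"az": 0,"claw": 1},{"tx": 0,"ty": 0,"tz": 0,"ax": 0,"ay": 0,"az": 0,"claw": 1}]'

```text
time_s: 4.75
tcp_pos: [0.4102, -0.2322, 0.3605]
tool_rot: [0.054, 0.951, -0.017, 0.303]
wrist_force: [0.3, 0.3, -3.9]
opening: 0.634
finger_force: 64.3
```

```bash
python3 -c "
from w import *
go(MW+n*.25,TILT)"
```

```text
4.75 [ 0.4102 -0.2322  0.3605] F [ 0.3  0.3 -3.9] open 0.634 ff 64.3 [-0.43 -0.37  0.8   2.21  0.15  0.59  1.77]
N 1 dist 0.0312 deg 0.37
[0.032, -0.08, 0.19, 0.001, 0.002, 0.001]
```

move_arm --moves '[{"tx": 0.013,"ty": -0.04,"tz": 0.1,"ax": 0,"ay": 0.001,"az": 0.001,"claw": 1},{"tx": 0.013,"ty": -0.04,"tz": 0.1,"ax": 0.001,"ay": 0.001,"az": 0,"claw": 1},{"tx": 0,"ty": 0,"tz": 0,"ax": 0,"ay": 0,"az": 0,"claw": 1},{"tx": 0,"ty": 0,"tz": 0,"ax": 0,"ay": 0,"az": 0,"claw": 1}]'

```text
time_s: 5.15
tcp_pos: [0.4233, -0.2449, 0.3337]
tool_rot: [0.055, 0.952, -0.018, 0.299]
wrist_force: [0.4, -0.4, -1.9]
opening: 0.635
finger_force: 64.4
```

```bash
python3 -c "
from w import *
go(MW+n*.24+e*.0008,TILT)
im,d=optics.capture('side'); a=cv2.resize(np.ascontiguousarray(im[170:370,200:400,::-1]),(600,600),interpolation=2)
wcloud('w3'); b=cv2.imread('pics/w3.png')
cv2.imwrite('pics/m3.png',cv2.resize(np.hstack([a,cv2.resize(b,(800,600))]),(800,343)))"
```

```text
5.15 [ 0.4233 -0.2449  0.3337] F [ 0.4 -0.4 -1.9] open 0.635 ff 64.4 [-0.52 -0.3   0.93  2.21  0.09  0.53  1.85]
N 1 dist 0.0083 deg 0.16
[0.002, -0.006, 0.055, 0.0, -0.001, 0.0]
```

View pics/m3.png

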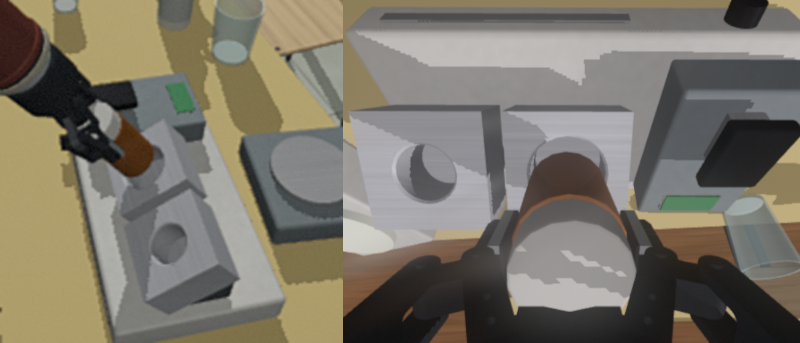

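The jar is lined up with the wide hole: in the wrist half, the hole centre is near x=567 and the jar near x=568. Inserting slowly.

move_arm --moves '[{"tx": 0.002,"ty": -0.005,"tz": 0.07,"ax": 0,"ay": 0,"az": 0,"claw": 1},{"tx": 0,"ty": 0,"tz": 0.07,"ax": 0,"ay": 0,"az": 0,"claw": 1},{"tx": 0,"ty": 0,"tz": 0.06,"ax": 0,"ay": 0,"az": 0,"claw": 1},{"tx": 0,"ty": 0,"tz": 0,"ax": 0,"ay": 0,"az": 0,"claw": 1},{"tx": 0,"ty": 0,"tz": 0,"ax": 0,"ay": 0,"az": 0,"claw": 1}]'

```text
time_s: 5.75
tcp_pos: [0.4399, -0.2484, 0.3093]
tool_rot: [0.055, 0.952, -0.018, 0.3]
wrist_force: [0.1, 1.3, -3.9]
opening: 0.637
finger_force: 66.8
```

```bash
python3 -c "
from w import *
go(MW+n*(.2263-.045)+e*.0008,TILT)"
```

```text
5.75 [ 0.4399 -0.2484  0.3093] F [ 0.1  1.3 -3.9] open 0.637 ff 66.8 [-0.66 -0.23  1.1   2.22 -0.    0.46  1.94]
N 1 dist 0.0373 deg 0.08
[0.001, 0.005, 0.248, -0.0, -0.0, 0.0]
```

move_arm --moves '[{"tx": 0.001,"ty": 0.004,"tz": 0.06,"ax": 0,"ay": 0,"az": 0,"claw": 1},{"tx": 0,"ty": 0,"tz": 0.06,"ax": 0,"ay": 0,"az": 0,"claw": 1},{"tx": 0,"ty": 0,"tz": 0.06,"ax": 0,"ay": 0,"az": 0,"claw": 1},{"tx": 0,"ty": 0,"tz": 0.03,"ax": 0,"ay": 0,"az": 0,"claw": 1},{"tx": 0,"ty": 0,"tz": 0,"ax": 0,"ay": 0,"az": 0,"claw": 1}]'

```text
time_s: 6.25
tcp_pos: [0.4581, -0.2488, 0.2828]
tool_rot: [0.054, 0.953, -0.017, 0.299]
wrist_force: [-0.9, 0.4, -2.6]
opening: 0.635
finger_force: 66.9
```

```bash
python3 -c "
from w import *
go(MW+n*(.2263-.045)+e*.0008,TILT)"
```

```text
6.25 [ 0.4581 -0.2488  0.2828] F [-0.9  0.4 -2.6] open 0.635 ff 66.9 [-0.91 -0.14  1.38  2.21 -0.22  0.4   2.15]
N 1 dist 0.0053 deg 0.22
[-0.001, -0.006, 0.035, 0.0, -0.001, 0.001]
```

No contact forces and about 5 mm to go, but joint 3 is near its range limit. I'll release here and let the jar slide down.

move_arm --moves '[{"tx": 0,"ty": 0,"tz": 0.01,"ax": 0,"ay": 0,"az": 0,"claw": 0.2},{"tx": 0,"ty": 0,"tz": 0,"ax": 0,"ay": 0,"az": 0,"claw": 0.1},{"tx": 0,"ty": 0,"tz": 0,"ax": 0,"ay": 0,"az": 0,"claw": 0},{"tx": 0,"ty": 0,"tz": 0,"ax": 0,"ay": 0,"az": 0,"claw": 0}]'

```text
time_s: 6.65
tcp_pos: [0.4584, -0.2509, 0.2821]
tool_rot: [0.056, 0.952, -0.018, 0.3]
wrist_force: [-0.8, 0.4, 0.8]
opening: 0.999
finger_force: 0.0
```

move_arm --moves '[{"tx": 0,"ty": 0,"tz": -0.2,"ax": 0,"ay": 0,"az": 0,"claw": 0},{"tx": 0,"ty": 0,"tz": -0.3,"ax": 0,"ay": 0,"az": 0,"claw": 0},{"tx": 0,"ty": 0,"tz": -0.2,"ax": 0,"ay": 0,"az": 0,"claw": 0.9},{"tx": 0,"ty": 0,"tz": 0,"ax": 0,"ay": 0,"az": 0,"claw": 1},{"tx": 0,"ty": 0,"tz": 0,"ax": 0,"ay": 0,"az": 0,"claw": 1}]'

```text
time_s: 7.15
tcp_pos: [0.4216, -0.2466, 0.3333]
tool_rot: [0.056, 0.953, -0.008, 0.298]
wrist_force: [0.6, 0.4, -0.8]
opening: 0.512
finger_force: 0.0
```

```bash
cat >> w.py <<'E'
def seated(P,im,M):
    D=P-M; r=np.hypot(D@e,D@my); h=D@n
    m=(r<.02)&(h>.03)&(h<.09)&(im.min(-1)>90)
    q=np.stack([D[m]@e,D[m]@my,h[m]],1)
    print('cap pts',m.sum(),'height above mouth',np.nanmedian(q[:,2]).round(4),np.nanpercentile(q[:,2],[10,90]).round(4))
E
python3 -c "
from w import *
im,P=wcloud('w4'); seated(P,im,MW)
go(MW+n*(.17+.06),TILT)"
```

```text
cap pts 3682 height above mouth 0.0566 [0.0558 0.0574]
7.2 [ 0.4218 -0.2462  0.3324] F [0.6 0.5 0.7] open 0.421 ff 0.0 [-0.44 -0.26  0.89  2.21 -0.04  0.53  1.97]
N 1 dist 0.018 deg 1.16
[-0.005, 0.002, 0.12, 0.006, -0.002, -0.002]
```

View pics/w4.png

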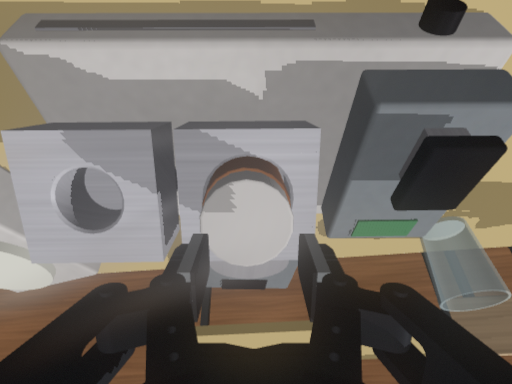

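The thick jar sits in the wide pocket with its cap at (247,222). Next I'll compare its height with the face plane in the same cloud, and measure the narrow hole from here.

```bash
python3 -c "
from w import *
for t in (0,):
    im,P=wcloud('w5'); seated(P,im,MW)
    for M in (MW,MN):
        D=P-M; f=(abs(D@e)<.047)&(abs(D@my)<.047)&(np.hypot(D@e,D@my)>.036)&(abs(D@n)<.01); print('face',f.sum(),np.median((D@n)[f]))
    D=P-MN; hole=((abs(D@e)<.09)&(abs(D@my)<.05)&(D@n<-.004)&(D@n>-.06)&(np.hypot(D@e,D@my)<.05)); print(hole.sum())
    from rig import optics
    fo=((np.hypot(D@e,D@my)<.022)&(abs(D@n+.045)<.006)); print('floor pts',fo.sum())
    f=(abs(D@n)<.005)&(np.hypot(D@e,D@my)<.032)
    q=np.stack([D[f]@e,D[f]@my],1); A=np.c_[2*q,np.ones(len(q))]
    # inner rim: nearest face points per angle
    th=np.arctan2(q[:,1],q[:,0]); r=np.hypot(*q.T); b=np.floor(th/.2)
    rim=np.array([q[b==k][np.argmin(r[b==k])] for k in np.unique(b)])
    A=np.c_[2*rim,np.ones(len(rim))]; s=np.linalg.lstsq(A,(rim**2).sum(1),rcond=None)[0]; print('rim centre off',s[:2],'r',np.sqrt(s[2]+s[:2]@s[:2]),len(rim))
go([.4148,.151,.40],DOWN)
"
```

```text
cap pts 3668 height above mouth 0.0566 [0.0558 0.0574]
face 6137 0.0013287555399237227
face 8908 0.001343993801632594
3469
floor pts 947
rim centre off [-0.00263786 -0.0004601 ] r 0.023585032326029504 32
7.25 [ 0.422  -0.2458  0.3319] F [-0.4 -0.9  0.4] open 0.333 ff 0.0 [-0.45 -0.26  0.89  2.21 -0.04  0.53  1.97]
N 9 dist 0.4026 deg 34.53
[0.006, 0.292, -0.059, 0.001, 0.021, 0.0]
[0.01, 0.292, -0.059, 0.001, 0.021, 0.0]
[0.014, 0.292, -0.059, 0.001, 0.021, 0.0]
[0.017, 0.292, -0.058, 0.001, 0.021, 0.0]
[0.021, 0.292, -0.058, 0.001, 0.021, 0.0]
[0.025, 0.292, -0.057, 0.001, 0.021, 0.0]
[0.029, 0.292, -0.055, 0.001, 0.021, 0.0]
[0.033, 0.291, -0.054, 0.001, 0.021, 0.0]
[0.036, 0.291, -0.052, 0.001, 0.021, 0.0]
```

The cap stands 55.3 mm above the face, so the thick jar is seated. Now to the thin jar.

move_arm --moves '[{"tx": 0,"ty": 0.05,"tz": -0.25,"ax": 0,"ay": 0.01,"az": 0,"claw": 0.5},{"tx": 0.01,"ty": 0.28,"tz": -0.06,"ax": 0.001,"ay": 0.02,"az": 0,"claw": 0},{"tx": 0.01,"ty": 0.28,"tz": -0.06,"ax": 0.001,"ay": 0.02,"az": 0,"claw": 0},{"tx": 0.014,"ty": 0.28,"tz": -0.05,"ax": 0.001,"ay": 0.02,"az": 0,"claw": 0},{"tx": 0.017,"ty": 0.28,"tz": -0.04,"ax": 0.001,"ay": 0.02,"az": 0,"claw": 0}]'

```text
time_s: 7.75
tcp_pos: [0.3992, -0.0655, 0.3895]
tool_rot: [0.058, 0.986, -0.006, 0.157]
wrist_force: [0.4, -0.1, 0.5]
opening: 1.004
finger_force: 0.0
```

move_arm --moves '[{"tx": 0.02,"ty": 0.28,"tz": -0.03,"ax": 0,"ay": 0.02,"az": 0,"claw": 0},{"tx": 0.025,"ty": 0.28,"tz": -0.02,"ax": 0,"ay": 0.02,"az": 0,"claw": 0},{"tx": 0.03,"ty": 0.28,"tz": 0,"ax": 0,"ay": 0.02,"az": 0,"claw": 0},{"tx": 0.03,"ty": 0.28,"tz": 0,"ax": 0,"ay": 0.02,"az": 0,"claw": 0},{"tx": 0,"ty": 0,"tz": 0,"ax": 0,"ay": 0,"az": 0,"claw": 0}]'

```text
time_s: 8.25
tcp_pos: [0.4013, 0.1071, 0.3935]
tool_rot: [0.054, 0.998, 0.001, 0.032]
wrist_force: [0.7, 0.2, 0.3]
opening: 1.002
finger_force: 0.0
```

```bash
python3 -c "
from w import *
go([.415,.151,.36],DOWN)"
```

```text
8.25 [0.4013 0.1071 0.3935] F [0.7 0.2 0.3] open 1.002 ff 0.0 [-0.39 -0.17  0.01  2.03  0.03  1.22  1.07]
N 2 dist 0.0569 deg 3.7
[-0.022, 0.15, 0.114, 0.001, 0.01, 0.001]
[-0.025, 0.15, 0.113, 0.001, 0.01, 0.001]
```

move_arm --moves '[{"tx": -0.022,"ty": 0.15,"tz": 0.1,"ax": 0.001,"ay": 0.01,"az": 0.001,"claw": 0},{"tx": -0.024,"ty": 0.15,"tz": 0.1,"ax": 0.001,"ay": 0.01,"az": 0.001,"claw": 0},{"tx": 0,"ty": 0,"tz": 0,"ax": 0,"ay": 0,"az": 0,"claw": 0},{"tx": 0,"ty": 0,"tz": 0,"ax": 0,"ay": 0,"az": 0,"claw": 0}]'

```text
time_s: 8.65
tcp_pos: [0.4151, 0.1453, 0.3644]
tool_rot: [0.061, 0.998, -0.001, 0.002]
wrist_force: [-0.3, -0.7, 0.8]
opening: 1.0
finger_force: 0.0
```

```bash
python3 -c "
from w import *
caps('w6'); go([.415,.151,.225],DOWN)"
```

```text
[ 234  166   50   47 1800] [0.3958 0.1301 0.0932] [0.4334 0.1684 0.1024] [0.4146 0.1493 0.0978]
8.7 [0.4151 0.1448 0.365 ] F [-0.4 -0.9 -0.1] open 1.0 ff 0.0 [-0.42 -0.07 -0.02  2.    0.    1.2   1.01]
N 3 dist 0.1401 deg 0.43
[0.003, 0.014, 0.311, -0.0, 0.001, -0.001]
[0.003, 0.014, 0.311, -0.0, 0.001, -0.001]
[0.002, 0.014, 0.311, -0.0, 0.001, -0.001]
```

move_arm --moves '[{"tx": 0.002,"ty": 0.015,"tz": 0.232,"ax": 0,"ay": 0,"az": -0.001,"claw": 0},{"tx": 0,"ty": 0.015,"tz": 0.232,"ax": 0,"ay": 0,"az": -0.001,"claw": 0},{"tx": 0,"ty": 0,"tz": 0.232,"ax": 0,"ay": 0,"az": 0,"claw": 0},{"tx": 0,"ty": 0,"tz": 0.232,"ax": 0,"ay": 0,"az": 0,"claw": 0},{"tx": 0,"ty": 0,"tz": 0,"ax": 0,"ay": 0,"az": 0,"claw": 0.1}]'

```text
time_s: 9.2
tcp_pos: [0.4145, 0.1482, 0.2233]
tool_rot: [0.059, 0.998, -0.002, 0.0]
wrist_force: [-0.4, -0.6, 0.2]
opening: 0.903
finger_force: 0.0
```

move_arm --moves '[{"tx": 0,"ty": 0,"tz": 0,"ax": 0,"ay": 0,"az": 0,"claw": 0.2},{"tx": 0,"ty": 0,"tz": 0,"ax": 0,"ay": 0,"az": 0,"claw": 1},{"tx": 0,"ty": 0,"tz": 0,"ax": 0,"ay": 0,"az": 0,"claw": 1},{"tx": 0,"ty": 0,"tz": 0,"ax": 0,"ay": 0,"az": 0,"claw": 1},{"tx": 0,"ty": 0,"tz": 0,"ax": 0,"ay": 0,"az": 0,"claw": 1}]'

```text
time_s: 9.7
tcp_pos: [0.417, 0.1498, 0.2285]
tool_rot: [0.058, 0.998, 0.001, 0.005]
wrist_force: [-1.0, -2.1, 9.6]
opening: 0.468
finger_force: 59.3
```

move_arm --moves '[{"tx": 0,"ty": 0,"tz": 0,"ax": 0,"ay": 0,"az": 0,"claw": 1},{"tx": 0,"ty": 0,"tz": 0,"ax": 0,"ay": 0,"az": 0,"claw": 1},{"tx": 0,"ty": 0,"tz": 0,"ax": 0,"ay": 0,"az": 0,"claw": 1}]'

```text
time_s: 10.0
tcp_pos: [0.4171, 0.1498, 0.2285]
tool_rot: [0.058, 0.998, 0.001, 0.005]
wrist_force: [-1.3, -3.0, 10.6]
opening: 0.473
finger_force: 59.3
```

move_arm --moves '[{"tx": 0,"ty": 0,"tz": -0.15,"ax": 0,"ay": 0,"az": 0,"claw": 1},{"tx": 0,"ty": 0,"tz": -0.3,"ax": 0,"ay": 0,"az": 0,"claw": 1},{"tx": 0,"ty": 0,"tz": -0.3,"ax": 0,"ay": 0,"az": 0,"claw": 1},{"tx": 0,"ty": 0,"tz": -0.3,"ax": 0,"ay": 0,"az": 0,"claw": 1},{"tx": 0,"ty": 0,"tz": -0.1,"ax": 0,"ay": 0,"az": 0,"claw": 1}]'

```text
time_s: 10.5
tcp_pos: [0.4156, 0.1499, 0.4049]
tool_rot: [0.058, 0.998, 0.002, 0.007]
wrist_force: [-0.4, 0.9, -0.9]
opening: 0.467
finger_force: 60.8
```

move_arm --moves '[{"tx": 0,"ty": 0,"tz": 0,"ax": 0,"ay": 0,"az": 0,"claw": 1},{"tx": 0,"ty": 0,"tz": 0,"ax": 0,"ay": 0,"az": 0,"claw": 1}]'

```text
time_s: 10.7
tcp_pos: [0.4148, 0.1496, 0.3988]
tool_rot: [0.058, 0.998, 0.0, 0.003]
wrist_force: [0.3, -0.6, -2.4]
opening: 0.472
finger_force: 60.8
```

```bash
cat > held.py <<'E'
from w import *
import sys
im,P=wcloud(sys.argv[1]); o=manip.get_obs(); q=Ro.from_quat(o['tool_rot'])
L=q.inv().apply((P-o['tcp_pos']).reshape(-1,3)).reshape(P.shape)
z=L[...,2]; lum=im.min(-1)
near=(np.hypot(L[...,0],L[...,1])<.05)
c=near&(z>.12)&(z<.138)&(lum>70); C=L[c]; print('cap top',c.sum(),C.min(0),C.max(0),np.median(C,0))
# side surface of glass: amber, front side visible
rad=.021
for a0 in np.arange(.14,.24,.02):
    g=near&(z>a0)&(z<a0+.02)&(im[...,0]-im[...,2]>30)&(abs(L[...,1])<.02)
    if g.sum()>30:
        G=L[g]; r=np.c_[2*G[:,:2],np.ones(len(G))]; s=np.linalg.lstsq(r,(G[:,:2]**2).sum(1),rcond=None)[0]
        print(round(a0,3),g.sum(),'max x',np.percentile(G[:,0],98).round(4),'circle',s[:2].round(4),np.sqrt(s[2]+s[:2]@s[:2]).round(4))
E
python3 held.py w7; python3 -c "
from w import *
go(MN+n*.265,TILT,14)"
```

```text
cap top 8513 [-0.01624838 -0.04790321  0.12151   ] [0.02295259 0.04805002 0.13799037] [0.00691271 0.00114742 0.12710331]
0.14 1415 max x 0.0239 circle [0.0041 0.0008] 0.0194
0.16 1092 max x 0.024 circle [0.0033 0.0004] 0.0206
0.18 760 max x 0.0241 circle [ 0.0034 -0.0001] 0.0206
0.2 546 max x 0.0243 circle [ 0.0035 -0.0005] 0.0206
0.22 113 max x 0.0243 circle [ 0.0036 -0.0008] 0.0206
10.75 [0.4147 0.1496 0.398 ] F [ 1.   0.1 -1.4] open 0.47 ff 60.8 [-0.42 -0.09 -0.02  1.95  0.    1.28  1.01]
N 14 dist 0.5104 deg 34.72
[-0.021, -0.241, 0.025, -0.0, -0.014, 0.0]
[-0.02, -0.241, 0.025, -0.0, -0.014, 0.0]
[-0.019, -0.241, 0.026, -0.0, -0.014, 0.0]
[-0.017, -0.241, 0.027, -0.0, -0.014, 0.0]
[-0.016, -0.241, 0.028, -0.0, -0.014, 0.0]
[-0.015, -0.241, 0.028, -0.0, -0.014, 0.0]
[-0.014, -0.241, 0.029, -0.0, -0.014, 0.0]
[-0.013, -0.241, 0.03, -0.0, -0.014, 0.0]
[-0.011, -0.241, 0.03, -0.0, -0.014, 0.0]
[-0.01, -0.241, 0.031, -0.0, -0.014, 0.0]
[-0.009, -0.241, 0.031, -0.0, -0.014, 0.0]
[-0.007, -0.241, 0.031, -0.0, -0.014, 0.0]
[-0.006, -0.241, 0.032, -0.0, -0.014, 0.0]
[-0.005, -0.241, 0.032, -0.0, -0.014, 0.0]
```

The thin jar is held square, with its axis 3.5 mm off along tool x. I'll carry it upright in front of the mixer and tilt it there.

move_arm --moves '[{"tx": -0.025,"ty": -0.2,"tz": -0.03,"ax": 0,"ay": 0,"az": 0,"claw": 1},{"tx": -0.025,"ty": -0.282,"tz": -0.03,"ax": 0,"ay": 0,"az": 0,"claw": 1},{"tx": -0.025,"ty": -0.282,"tz": -0.03,"ax": 0,"ay": 0,"az": 0,"claw": 1},{"tx": -0.025,"ty": -0.282,"tz": -0.03,"ax": 0,"ay": 0,"az": 0,"claw": 1},{"tx": -0.025,"ty": -0.282,"tz": -0.03,"ax": 0,"ay": 0,"az": 0,"claw": 1}]'

```text
time_s: 11.25
tcp_pos: [0.4097, -0.0519, 0.4201]
tool_rot: [0.058, 0.998, -0.0, 0.002]
wrist_force: [0.3, 0.7, -1.7]
opening: 0.472
finger_force: 60.9
```

move_arm --moves '[{"tx": -0.025,"ty": -0.282,"tz": 0,"ax": 0,"ay": 0,"az": 0,"claw": 1},{"tx": -0.025,"ty": -0.282,"tz": 0,"ax": 0,"ay": 0,"az": 0,"claw": 1},{"tx": -0.025,"ty": -0.282,"tz": 0,"ax": 0,"ay": 0,"az": 0,"claw": 1},{"tx": -0.025,"ty": -0.282,"tz": 0,"ax": 0,"ay": 0,"az": 0,"claw": 1},{"tx": -0.025,"ty": -0.282,"tz": 0,"ax": 0,"ay": 0,"az": 0,"claw": 1}]'

```text
time_s: 11.75
tcp_pos: [0.4038, -0.2639, 0.4201]
tool_rot: [0.058, 0.998, 0.0, 0.002]
wrist_force: [0.7, 1.1, -0.3]
opening: 0.472
finger_force: 60.9
```

move_arm --moves '[{"tx": -0.025,"ty": -0.282,"tz": 0,"ax": 0,"ay": 0,"az": 0,"claw": 1},{"tx": -0.025,"ty": -0.2,"tz": 0,"ax": 0,"ay": 0,"az": 0,"claw": 1},{"tx": 0,"ty": 0,"tz": 0,"ax": 0,"ay": 0,"az": 0,"claw": 1}]'

```text
time_s: 12.05
tcp_pos: [0.4021, -0.3388, 0.4199]
tool_rot: [0.061, 0.998, -0.001, 0.001]
wrist_force: [0.2, -0.1, -2.3]
opening: 0.465
finger_force: 61.0
```

```bash
python3 -c "
from w import *
go(MN+n*.265+e*.0018,TILT,8)"
```

```text
12.05 [ 0.4021 -0.3388  0.4199] F [ 0.2 -0.1 -2.3] open 0.465 ff 61.0 [ 0.01  0.06  0.64  1.77 -0.04  1.32  2.11]
N 8 dist 0.0746 deg 34.86
[-0.001, -0.016, 0.06, -0.0, -0.024, -0.0]
[0.004, -0.016, 0.06, -0.0, -0.024, -0.0]
[0.008, -0.016, 0.059, -0.0, -0.024, -0.0]
[0.013, -0.016, 0.059, -0.0, -0.024, -0.0]
[0.017, -0.016, 0.058, -0.0, -0.024, -0.0]
[0.022, -0.016, 0.056, -0.0, -0.024, -0.0]
[0.026, -0.016, 0.054, -0.0, -0.024, -0.0]
[0.03, -0.016, 0.052, -0.0, -0.024, -0.0]
```

move_arm --moves '[{"tx": 0,"ty": -0.016,"tz": 0.05,"ax": 0,"ay": -0.024,"az": 0,"claw": 1},{"tx": 0.004,"ty": -0.016,"tz": 0.05,"ax": 0,"ay": -0.024,"az": 0,"claw": 1},{"tx": 0.008,"ty": -0.016,"tz": 0.05,"ax": 0,"ay": -0.024,"az": 0,"claw": 1},{"tx": 0.013,"ty": -0.016,"tz": 0.05,"ax": 0,"ay": -0.024,"az": 0,"claw": 1},{"tx": 0.017,"ty": -0.016,"tz": 0.05,"ax": 0,"ay": -0.024,"az": 0,"claw": 1}]'

```text
time_s: 12.55
tcp_pos: [0.4017, -0.3462, 0.3815]
tool_rot: [0.057, 0.98, -0.011, 0.19]
wrist_force: [0.6, 0.7, -0.9]
opening: 0.469
finger_force: 61.0
```

move_arm --moves '[{"tx": 0.022,"ty": -0.016,"tz": 0.05,"ax": 0,"ay": -0.024,"az": 0,"claw": 1},{"tx": 0.026,"ty": -0.016,"tz": 0.05,"ax": 0,"ay": -0.024,"az": 0,"claw": 1},{"tx": 0.03,"ty": -0.016,"tz": 0.05,"ax": 0,"ay": -0.026,"az": 0,"claw": 1},{"tx": 0,"ty": 0,"tz": 0,"ax": 0,"ay": 0,"az": 0,"claw": 1},{"tx": 0,"ty": 0,"tz": 0,"ax": 0,"ay": 0,"az": 0,"claw": 1}]'

```text
time_s: 13.05
tcp_pos: [0.4004, -0.3533, 0.3569]
tool_rot: [0.055, 0.952, -0.017, 0.3]
wrist_force: [-0.1, -0.3, -0.7]
opening: 0.472
finger_force: 61.0
```

```bash
python3 held.py w8; python3 -c "
from w import *
go(MN+n*.25+e*.0018,TILT)
im,P=wcloud('w9'); D=P-MN
f=(abs(D@n-.001)<.005)&(np.hypot(D@e,D@my)<.034)
q=np.stack([D[f]@e,D[f]@my],1); th=np.arctan2(q[:,1],q[:,0]); r=np.hypot(*q.T); b=np.floor(th/.2)
rim=np.array([q[b==k][np.argmin(r[b==k])] for k in np.unique(b)])
print((np.c_[rim,np.hypot(*rim.T)]*1e3).round(1).tolist())
"
```

```text
cap top 8711 [-0.01546842 -0.02602154  0.12582779] [0.02386187 0.03333242 0.13799983] [0.0081971  0.00080071 0.12810547]
0.14 561 max x 0.024 circle [0.0037 0.0009] 0.0198
0.16 47 max x 0.0183 circle [0.014 0.014] 0.0042
0.18 32 max x 0.018 circle [0.014  0.0137] 0.0042
13.1 [ 0.4008 -0.3535  0.3576] F [ 0.3 -0.3 -1.1] open 0.473 ff 61.0 [ 0.04 -0.05  0.71  2.06 -0.52  0.68  2.55]
N 1 dist 0.0243 deg 0.13
[0.034, -0.031, 0.155, 0.0, 0.0, 0.0]
[[-26.4, -0.1, 26.4], [-25.6, -6.3, 26.4], [-23.3, -12.5, 26.4], [-21.6, -14.9, 26.3], [-16.4, -20.4, 26.2], [-11.7, -22.8, 25.6], [-7.5, -24.2, 25.3], [-1.2, -24.8, 24.8], [2.7, -24.3, 24.4], [8.4, -22.0, 23.6], [11.1, -20.5, 23.3], [14.0, -21.3, 25.5], [23.5, -23.8, 33.4], [11.1, 27.7, 29.9], [4.4, 24.4, 24.8], [3.4, 22.3, 22.6], [-0.7, 22.8, 22.9], [-5.5, 22.8, 23.4], [-10.1, 21.7, 24.0], [-16.1, 18.6, 24.6], [-18.7, 17.0, 25.2], [-23.3, 10.7, 25.6], [-24.8, 6.8, 25.7], [-26.5, 0.7, 26.5]]
```

View pics/w9.png

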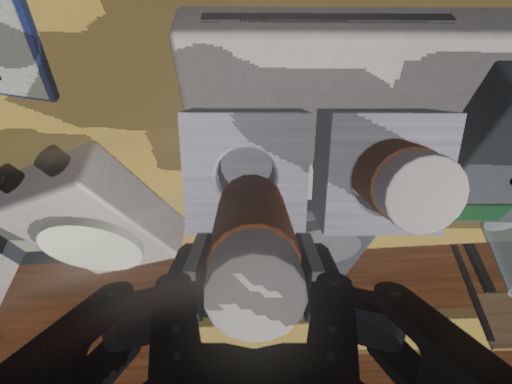

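The thin jar is above the narrow hole, whose centre is near (247,175), with the seated thick jar clear at right. Joint 7 is at 2.55, near its 2.65 limit. The jar is round, so I'll turn the tool about its own axis; first a small test for the sign.

move_arm --moves '[{"tx": 0,"ty": 0,"tz": 0,"ax": 0,"ay": 0,"az": 0.045,"claw": 1},{"tx": 0,"ty": 0,"tz": 0,"ax": 0,"ay": 0,"az": 0,"claw": 1}]'

```text
time_s: 13.35
tcp_pos: [0.401, -0.3539, 0.3582]
tool_rot: [0.123, 0.945, 0.004, 0.302]
wrist_force: [0.5, -0.2, -1.6]
opening: 0.472
finger_force: 61.0
```

```bash
python3 -c "
from w import *
go(MN+n*.25,TILT)"
```

```text
13.35 [ 0.401  -0.3539  0.3582] F [ 0.5 -0.2 -1.6] open 0.472 ff 61.0 [ 0.05 -0.05  0.71  2.06 -0.52  0.68  2.41]
N 1 dist 0.0252 deg 8.18
[0.046, -0.036, 0.158, 0.0, 0.001, -0.045]
```

move_arm --moves '[{"tx": 0,"ty": 0,"tz": 0,"ax": 0,"ay": 0,"az": 0.045,"claw": 1},{"tx": 0,"ty": 0,"tz": 0,"ax": 0,"ay": 0,"az": 0.045,"claw": 1},{"tx": 0,"ty": 0,"tz": 0,"ax": 0,"ay": 0,"az": 0.045,"claw": 1},{"tx": 0,"ty": 0,"tz": 0,"ax": 0,"ay": 0,"az": 0.045,"claw": 1},{"tx": 0,"ty": 0,"tz": 0,"ax": 0,"ay": 0,"az": 0,"claw": 1}]'

```text
time_s: 13.85
tcp_pos: [0.4008, -0.354, 0.358]
tool_rot: [0.381, 0.874, 0.088, 0.289]
wrist_force: [-0.5, -0.3, -2.4]
opening: 0.47
finger_force: 61.0
```

```bash
cat > nar.py <<'E'
from w import *
import sys
off=np.array([.0035,-.0003,0]); Q=TILT*Ro.from_rotvec([0,0,.225*np.pi])
A=MN-.0020*e-.0006*my       # pocket axis point at mouth
def tgt(h): return A+n*(.2285+h)-Q.apply(off)   # jar underside h above mouth
o=manip.get_obs(); R=Ro.from_quat(o['tool_rot']); u=o['tcp_pos']+R.apply(off+[0,0,.2285])-A
print('underside e,my,n mm',(np.array([u@e,u@my,u@n])*1e3).round(1))
go(tgt(float(sys.argv[1])),Q)
E
python3 nar.py .012
```

```text
underside e,my,n mm [ 7.3  6.9 45.1]
13.85 [ 0.4008 -0.354   0.358 ] F [-0.5 -0.3 -2.4] open 0.47 ff 61.0 [ 0.08 -0.05  0.68  2.06 -0.53  0.68  1.86]
N 1 dist 0.0344 deg 0.25
[0.004, -0.063, 0.221, 0.001, 0.001, 0.001]
```

move_arm --moves '[{"tx": 0.002,"ty": -0.032,"tz": 0.11,"ax": 0,"ay": 0,"az": 0,"claw": 1},{"tx": 0.002,"ty": -0.032,"tz": 0.11,"ax": 0.001,"ay": 0.001,"az": 0,"claw": 1},{"tx": 0,"ty": 0,"tz": 0,"ax": 0,"ay": 0,"az": 0,"claw": 1},{"tx": 0,"ty": 0,"tz": 0,"ax": 0,"ay": 0,"az": 0,"claw": 1}]'

```text
time_s: 14.25
tcp_pos: [0.4132, -0.3625, 0.327]
tool_rot: [0.38, 0.875, 0.087, 0.287]
wrist_force: [0.4, -0.3, -1.2]
opening: 0.472
finger_force: 61.0
```

```bash
python3 nar.py -.010
```

```text
underside e,my,n mm [-0.8 -0.1 12.1]
14.25 [ 0.4132 -0.3625  0.327 ] F [ 0.4 -0.3 -1.2] open 0.472 ff 61.0 [ 0.08  0.04  0.7   2.07 -0.66  0.65  1.98]
N 1 dist 0.0221 deg 0.25
[-0.002, 0.003, 0.147, -0.0, -0.0, 0.001]
```

move_arm --moves '[{"tx": -0.002,"ty": 0.003,"tz": 0.05,"ax": 0,"ay": 0,"az": 0,"claw": 1},{"tx": 0,"ty": 0,"tz": 0.05,"ax": 0,"ay": 0,"az": 0,"claw": 1},{"tx": 0,"ty": 0,"tz": 0.05,"ax": 0,"ay": 0,"az": 0,"claw": 1},{"tx": 0,"ty": 0,"tz": 0,"ax": 0,"ay": 0,"az": 0,"claw": 1},{"tx": 0,"ty": 0,"tz": 0,"ax": 0,"ay": 0,"az": 0,"claw": 1}]'

```text
time_s: 14.75
tcp_pos: [0.4265, -0.3639, 0.3085]
tool_rot: [0.382, 0.874, 0.087, 0.287]
wrist_force: [0.7, 0.0, -1.4]
opening: 0.473
finger_force: 61.0
```

```bash
python3 nar.py -.042
```

```text
underside e,my,n mm [ -0.3   0.  -10.7]
14.75 [ 0.4265 -0.3639  0.3085] F [ 0.7  0.  -1.4] open 0.473 ff 61.0 [ 0.08  0.09  0.7   2.06 -0.75  0.63  2.05]
N 1 dist 0.0313 deg 0.06
[-0.001, 0.001, 0.209, -0.0, -0.0, 0.0]
```

The jar is about 11 mm inside with no force on it. Continuing down, then releasing and retreating.

move_arm --moves '[{"tx": 0,"ty": 0,"tz": 0.06,"ax": 0,"ay": 0,"az": 0,"claw": 1},{"tx": 0,"ty": 0,"tz": 0.06,"ax": 0,"ay": 0,"az": 0,"claw": 1},{"tx": 0,"ty": 0,"tz": 0.06,"ax": 0,"ay": 0,"az": 0,"claw": 1},{"tx": 0,"ty": 0,"tz": 0.02,"ax": 0,"ay": 0,"az": 0,"claw": 1},{"tx": 0,"ty": 0,"tz": 0,"ax": 0,"ay": 0,"az": 0,"claw": 1}]'

```text
time_s: 15.25
tcp_pos: [0.4435, -0.366, 0.2841]
tool_rot: [0.382, 0.874, 0.087, 0.287]
wrist_force: [-0.4, -0.1, -1.3]
opening: 0.47
finger_force: 61.0
```

```bash
python3 nar.py -.042
```

```text
underside e,my,n mm [ -0.3  -0.  -40.6]
15.25 [ 0.4435 -0.366   0.2841] F [-0.4 -0.1 -1.3] open 0.47 ff 61.0 [ 0.1   0.17  0.67  2.06 -0.86  0.61  2.13]
N 1 dist 0.0014 deg 0.05
[-0.0, 0.001, 0.01, -0.0, -0.0, 0.0]
```

move_arm --moves '[{"tx": 0,"ty": 0,"tz": 0.01,"ax": 0,"ay": 0,"az": 0,"claw": 0.4},{"tx": 0,"ty": 0,"tz": 0,"ax": 0,"ay": 0,"az": 0,"claw": 0.3},{"tx": 0,"ty": 0,"tz": 0,"ax": 0,"ay": 0,"az": 0,"claw": 0.2},{"tx": 0,"ty": 0,"tz": 0,"ax": 0,"ay": 0,"az": 0,"claw": 0.2}]'

```text
time_s: 15.65
tcp_pos: [0.4444, -0.3662, 0.2834]
tool_rot: [0.382, 0.874, 0.087, 0.288]
wrist_force: [0.6, 0.2, 0.7]
opening: 0.799
finger_force: 0.0
```

move_arm --moves '[{"tx": 0,"ty": 0,"tz": -0.15,"ax": 0,"ay": 0,"az": 0,"claw": 0.2},{"tx": 0,"ty": 0,"tz": -0.2,"ax": 0,"ay": 0,"az": 0,"claw": 0.2},{"tx": 0,"ty": 0,"tz": -0.2,"ax": 0,"ay": 0,"az": 0,"claw": 0.2},{"tx": 0,"ty": 0,"tz": -0.15,"ax": 0,"ay": 0,"az": 0,"claw": 0.2},{"tx": 0,"ty": 0,"tz": 0,"ax": 0,"ay": 0,"az": 0,"claw": 0.2}]'

```text
time_s: 16.15
tcp_pos: [0.3835, -0.3602, 0.3721]
tool_rot: [0.382, 0.873, 0.087, 0.29]
wrist_force: [0.9, 0.2, -0.4]
opening: 0.8
finger_force: 0.0
```

```bash
python3 -c "
from w import *
im,P=wcloud('w10')
for M in (MW,MN):
    seated(P,im,M)
    D=P-M; f=(abs(D@e)<.047)&(abs(D@my)<.047)&(np.hypot(D@e,D@my)>.036)&(abs(D@n)<.01); print('face',f.sum(),np.median((D@n)[f]))
go([.40,-.12,.42],DOWN,12)
K=np.array([.5671,-.1218,.126]); print(K)
"
```

```text
cap pts 3409 height above mouth 0.0566 [0.0557 0.0575]
face 6477 0.0013604235357495777
cap pts 1925 height above mouth 0.0567 [0.0558 0.0576]
face 6228 0.001370062397200603
16.2 [ 0.3843 -0.3595  0.3705] F [-0.2  1.  -0.2] open 0.794 ff 0.0 [ 0.06 -0.09  0.71  2.06 -0.48  0.71  1.83]
N 12 dist 0.245 deg 53.17
[0.079, 0.108, -0.026, 0.006, 0.016, -0.018]
[0.074, 0.112, -0.025, 0.006, 0.016, -0.018]
[0.068, 0.115, -0.023, 0.006, 0.016, -0.018]
[0.063, 0.119, -0.022, 0.006, 0.016, -0.018]
[0.057, 0.122, -0.021, 0.006, 0.016, -0.018]
[0.051, 0.124, -0.021, 0.006, 0.016, -0.018]
[0.045, 0.127, -0.021, 0.006, 0.016, -0.018]
[0.039, 0.129, -0.021, 0.006, 0.016, -0.018]
[0.032, 0.13, -0.022, 0.006, 0.016, -0.018]
[0.026, 0.132, -0.023, 0.006, 0.016, -0.018]
[0.019, 0.133, -0.024, 0.006, 0.016, -0.018]
[0.013, 0.133, -0.026, 0.006, 0.016, -0.018]
[ 0.5671 -0.1218  0.126 ]
```

View pics/w10.png

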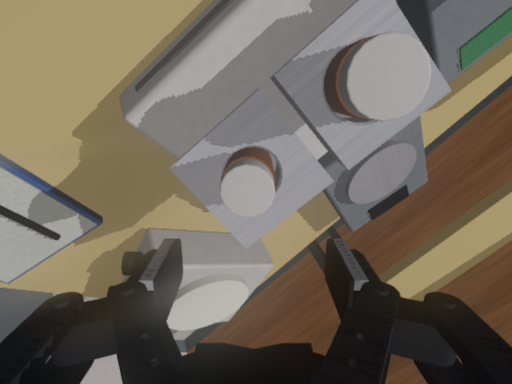

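Both caps stand 55.3 mm above their faces, so both jars are seated. Now the key, with the gripper shut.

```bash
python3 -c "
from w import *
go([.567,-.122,.42],DOWN*Ro.from_rotvec([0,0,.225*np.pi]),9)"
```

```text
16.2 [ 0.3843 -0.3595  0.3705] F [-0.2  1.  -0.2] open 0.794 ff 0.0 [ 0.06 -0.09  0.71  2.06 -0.48  0.71  1.83]
N 9 dist 0.3037 deg 35.21
[0.037, 0.219, 0.036, 0.014, 0.017, -0.0]
[0.035, 0.22, 0.028, 0.014, 0.017, -0.0]
[0.034, 0.222, 0.02, 0.014, 0.017, -0.0]
[0.033, 0.222, 0.012, 0.014, 0.017, -0.0]
[0.033, 0.223, 0.004, 0.014, 0.017, -0.0]
[0.033, 0.223, -0.005, 0.014, 0.017, -0.0]
[0.033, 0.222, -0.013, 0.014, 0.017, -0.0]
[0.034, 0.221, -0.021, 0.014, 0.017, -0.0]
[0.035, 0.22, -0.029, 0.014, 0.017, -0.0]
```

move_arm --moves '[{"tx": 0,"ty": 0,"tz": -0.25,"ax": 0.014,"ay": 0.017,"az": 0,"claw": 1},{"tx": 0.037,"ty": 0.219,"tz": 0.02,"ax": 0.014,"ay": 0.017,"az": 0,"claw": 1},{"tx": 0.035,"ty": 0.22,"tz": 0.02,"ax": 0.014,"ay": 0.017,"az": 0,"claw": 1},{"tx": 0.034,"ty": 0.222,"tz": 0.02,"ax": 0.014,"ay": 0.017,"az": 0,"claw": 1},{"tx": 0.033,"ty": 0.222,"tz": 0.01,"ax": 0.014,"ay": 0.017,"az": 0,"claw": 1}]'

```text
time_s: 16.7
tcp_pos: [0.445, -0.2493, 0.4192]
tool_rot: [0.396, 0.909, 0.041, 0.123]
wrist_force: [0.4, 0.3, 0.2]
opening: 0.002
finger_force: 0.0
```

move_arm --moves '[{"tx": 0.033,"ty": 0.223,"tz": 0,"ax": 0.014,"ay": 0.017,"az": 0,"claw": 1},{"tx": 0.033,"ty": 0.223,"tz": 0,"ax": 0.014,"ay": 0.017,"az": 0,"claw": 1},{"tx": 0.033,"ty": 0.222,"tz": 0,"ax": 0.014,"ay": 0.017,"az": 0,"claw": 1},{"tx": 0.034,"ty": 0.221,"tz": 0,"ax": 0.014,"ay": 0.017,"az": 0,"claw": 1},{"tx": 0,"ty": 0,"tz": 0,"ax": 0,"ay": 0,"az": 0,"claw": 1}]'

```text
time_s: 17.2
tcp_pos: [0.5301, -0.1396, 0.4299]
tool_rot: [0.395, 0.919, 0.004, -0.01]
wrist_force: [0.0, 0.0, -0.5]
opening: -0.0
finger_force: 0.0
```

```bash
python3 -c "
from w import *
go([.567,-.122,.36],DOWN*Ro.from_rotvec([0,0,.225*np.pi]),3)"
```

```text
17.2 [ 0.5301 -0.1396  0.4299] F [ 0.   0.  -0.5] open -0.0 ff 0.0 [-0.1   0.12  0.31  1.68 -0.05  1.36  0.98]
N 3 dist 0.081 deg 1.44
[-0.031, 0.087, 0.155, -0.0, -0.002, 0.001]
[-0.03, 0.087, 0.155, -0.0, -0.002, 0.001]
[-0.028, 0.087, 0.155, -0.0, -0.002, 0.001]
```

move_arm --moves '[{"tx": -0.031,"ty": 0.087,"tz": 0.13,"ax": 0,"ay": -0.002,"az": 0.001,"claw": 1},{"tx": -0.03,"ty": 0.087,"tz": 0.13,"ax": 0,"ay": -0.001,"az": 0.001,"claw": 1},{"tx": -0.028,"ty": 0.087,"tz": 0.13,"ax": 0,"ay": 0,"az": 0,"claw": 1},{"tx": 0,"ty": 0,"tz": 0,"ax": 0,"ay": 0,"az": 0,"claw": 1},{"tx": 0,"ty": 0,"tz": 0,"ax": 0,"ay": 0,"az": 0,"claw": 1}]'

```text
time_s: 17.7
tcp_pos: [0.5639, -0.1281, 0.3729]
tool_rot: [0.401, 0.916, 0.001, -0.004]
wrist_force: [0.4, -1.1, 0.3]
opening: 0.001
finger_force: 0.0
```

```bash
python3 -c "
from w import *
im,P=wcloud('w11'); z=P[...,2]; m=(abs(z-.126)<.006)&(abs(P[...,0]-.567)<.06)&(abs(P[...,1]+.122)<.06)&(im.max(-1)<70)
print('key',m.sum(),P[m].min(0),P[m].max(0),np.median(P[m],0))
go([.567,-.122,.302],DOWN*Ro.from_rotvec([0,0,.225*np.pi]),3)"
```

```text
key 5981 [ 0.53004601 -0.14700521  0.12016439] [ 0.60324627 -0.09326449  0.12867181] [ 0.56326991 -0.11911792  0.12628972]
17.75 [ 0.5639 -0.1286  0.3739] F [ 0.7 -1.2  0.1] open 0.0 ff 0.0 [-0.11  0.21  0.3   1.7  -0.07  1.25  0.95]
N 3 dist 0.0723 deg 0.42
[0.005, 0.015, 0.16, -0.0, -0.001, -0.0]
[0.005, 0.015, 0.16, -0.0, -0.001, -0.0]
[0.006, 0.015, 0.16, -0.0, -0.001, -0.0]
```

move_arm --moves '[{"tx": 0.005,"ty": 0.018,"tz": 0.16,"ax": 0,"ay": -0.001,"az": 0,"claw": 1},{"tx": 0.005,"ty": 0.018,"tz": 0.16,"ax": 0,"ay": -0.001,"az": 0,"claw": 1},{"tx": 0.006,"ty": 0.018,"tz": 0.13,"ax": 0,"ay": 0,"az": 0,"claw": 1},{"tx": 0,"ty": 0,"tz": 0,"ax": 0,"ay": 0,"az": 0,"claw": 1},{"tx": 0,"ty": 0,"tz": 0,"ax": 0,"ay": 0,"az": 0,"claw": 1}]'

```text
time_s: 18.25
tcp_pos: [0.5682, -0.1212, 0.3077]
tool_rot: [0.402, 0.916, 0.0, 0.001]
wrist_force: [0.3, 0.2, 0.1]
opening: 0.0
finger_force: 0.0
```

move_arm --moves '[{"tx": 0,"ty": 0,"tz": 0.03,"ax": 0,"ay": 0,"az": 0,"claw": 1},{"tx": 0,"ty": 0,"tz": 0.03,"ax": 0,"ay": 0,"az": 0,"claw": 1},{"tx": 0,"ty": 0,"tz": 0.03,"ax": 0,"ay": 0,"az": 0,"claw": 1},{"tx": 0,"ty": 0,"tz": 0,"ax": 0,"ay": 0,"az": 0,"claw": 1},{"tx": 0,"ty": 0,"tz": 0,"ax": 0,"ay": 0,"az": 0,"claw": 1}]'

```text
time_s: 18.75
tcp_pos: [0.5687, -0.121, 0.2938]
tool_rot: [0.402, 0.916, 0.0, 0.001]
wrist_force: [0.3, -0.7, 6.3]
opening: -0.002
finger_force: 3.2
```

move_arm --moves '[{"tx": 0,"ty": 0,"tz": 0.03,"ax": 0,"ay": 0,"az": 0,"claw": 1},{"tx": 0,"ty": 0,"tz": 0.03,"ax": 0,"ay": 0,"az": 0,"claw": 1},{"tx": 0,"ty": 0,"tz": 0.02,"ax": 0,"ay": 0,"az": 0,"claw": 1},{"tx": 0,"ty": 0,"tz": 0,"ax": 0,"ay": 0,"az": 0,"claw": 1},{"tx": 0,"ty": 0,"tz": 0,"ax": 0,"ay": 0,"az": 0,"claw": 1}]'

```text
time_s: 19.25
tcp_pos: [0.5688, -0.1212, 0.2871]
tool_rot: [0.402, 0.916, 0.001, 0.002]
wrist_force: [-20.0, 4.2, 53.1]
opening: -0.0
finger_force: 26.6
```

The key is at its stop: force has risen well past 10 N at TCP z 0.287. Releasing.

move_arm --moves '[{"tx": 0,"ty": 0,"tz": -0.06,"ax": 0,"ay": 0,"az": 0,"claw": 1},{"tx": 0,"ty": 0,"tz": -0.12,"ax": 0,"ay": 0,"az": 0,"claw": 1},{"tx": 0,"ty": 0,"tz": -0.25,"ax": 0,"ay": 0,"az": 0,"claw": 1},{"tx": 0,"ty": 0,"tz": -0.3,"ax": 0,"ay": 0,"az": 0,"claw": 1},{"tx": 0,"ty": 0,"tz": 0,"ax": 0,"ay": 0,"az": 0,"claw": 1}]'

```text
time_s: 19.75
tcp_pos: [0.5694, -0.1212, 0.3967]
tool_rot: [0.402, 0.916, 0.002, 0.004]
wrist_force: [0.8, -0.2, 0.3]
opening: -0.0
finger_force: 0.0
```

move_arm --moves '[{"tx": 0,"ty": 0,"tz": 0,"ax": 0,"ay": 0,"az": 0,"claw": 1},{"tx": 0,"ty": 0,"tz": 0,"ax": 0,"ay": 0,"az": 0,"claw": 1}]'

```text
time_s: 19.95
tcp_pos: [0.5679, -0.1205, 0.3892]
tool_rot: [0.401, 0.916, -0.0, -0.001]
wrist_force: [0.1, 0.2, -1.0]
opening: -0.003
finger_force: 0.0
```

```bash
python3 -c "
from w import *
im,P=wcloud('w12'); z=P[...,2]; m=(abs(z-.12)<.012)&(abs(P[...,0]-.567)<.03)&(abs(P[...,1]+.121)<.02)&(im.max(-1)<70)
print('key',m.sum(),np.median(P[m],0))
go([.567,-.122,.39],DOWN)
im,d=optics.capture('side'); cv2.imwrite('pics/sideend.png',im[:,:,::-1])"
```

```text
key 3844 [ 0.56589582 -0.12036918  0.12641887]
20.0 [ 0.5679 -0.1205  0.3889] F [ 0.1 -0.6 -0. ] open -0.001 ff 0.0 [-0.12  0.2   0.3   1.67 -0.06  1.28  0.93]
N 5 dist 0.0021 deg 40.65
[-0.001, -0.002, -0.001, -0.0, -0.0, -0.045]
[-0.0, -0.002, -0.001, -0.0, -0.0, -0.045]
[-0.0, -0.002, -0.001, -0.0, -0.0, -0.045]
[0.0, -0.002, -0.001, -0.0, -0.0, -0.045]
[0.001, -0.002, -0.001, -0.0, -0.0, -0.045]
```

View pics/sideend.png

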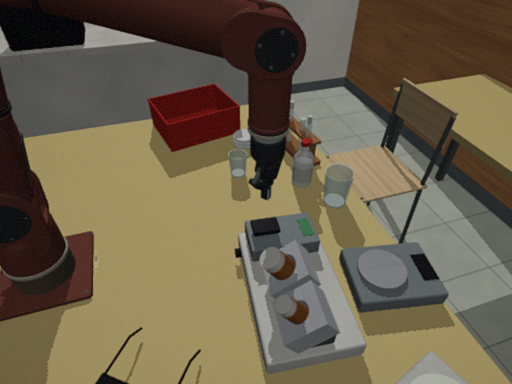

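The side view shows both jars seated, thick at (280,263) and thin at (293,307). The key is back up at 126 mm and the arm is clear. The beaker, dishes and bottle haven't moved.

```bash
python3 -c "
from rig import manip
print(manip.job_done())"
```

```text
the job is handed in; nothing more can be done
None
```

The job is handed in at 20 s: both jars are seated in their pockets, caps outwards, and the start key was pressed to its stop and came back up; at the stop the wrist force reached at least 53 N, taken through the fingertips.

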